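# Make up two home-fragrance gift sets on the shop counter

## Robot

A 7-joint arm with a two-finger parallel gripper is mounted at the origin on the work surface. World frame = base frame: x ahead of the robot, y to its left, z up, the work surface at z = 0. Lengths are in mm, angles in rad, forces in N, time in s.
With the tool pointing down it reaches from about 425 to 825 mm from the base axis. Payload 3.6 kg.
Tool frame: the origin (TCP) lies at the very end of the fingers, on their centre line; the grasp point (between the pads) lies 19 mm behind it; x points along the fingers, y is the direction in which the jaws open and shut, and the axes are right-handed (so a half turn about x gives the same grasp; the last joint's range is limited). The gripper opens to 93 mm and grips with 3 to 60 N. Pads are 15 mm wide; open, the fingers measure 128 mm over their backs; the gripper's body (75 mm by 188 mm) begins 65 mm behind the grasp point.
Start: joints at [1.256, 0.615, -0.013, 1.423, 0.008, 1.103, -0.04], TCP at [185.134, -623.047, 218.64] pointing down, gripper open.
Joint ranges: [-3.12, 3.12], [-0.3, 2.06], [-1.34, 1.32], [0.26, 2.42], [-1.36, 4.5], [0.01, 1.98], [-2.84, 2.84]. Speed limits (rad/s): [2.79, 2.79, 3.14, 3.14, 3.14, 3.14, 3.14].

## Interface

Orientations are given as a unit quaternion [w, x, y, z].
In Python, from workcell import arm, eyes gives the robot as it stands. The module is installed in compiled form; this text tells all that it offers.
- The arm moves only by the tool drive_tool, never from a script. Its argument "moves" is a list of rows, each an object of numbers: "gripper": the opening, from -1 (shut) to 1 (fully open), so that 0 is half open; "x", "y", "z": the shift along the world's x, y, z in m; "wx", "wy", "wz": the turn, a rotation vector about the world's x, y, z in rad. In form: [{"gripper": .., "x": .., "y": .., "z": .., "wx": .., "wy": .., "wz": ..}, ...]. A call has 1 to 20 rows; each row is the pose to reach, as a shift and turn from the pose commanded when the call began; what a row does not reach only later rows make up. A row lasts 1/8 s, in which the tool goes at most 62.5 mm and 10.7 degrees, less where a joint would pass 70% of its speed; a pose out of reach is approached as far as the arm can. A call with a gripper value outside its range is refused whole. The fingers move at their own pace and stop on an object; "squeeze" is the grip in N (left out, the last holds). Time passes only in rows, so rows that repeat a pose let the fingers close. It gives the time, the measured TCP pose, the force and the opening at its end, in the units of the state.
- arm.get_state(): the state, without advancing time (a new reading comes with each control period).
- eyes.get_image(name): name is "scene" or "top" or "wrist"; returns a dict with "img" (400x640x3 uint8, red, green, blue), "mtx" (3x3 intrinsics, pixels), "origin" and "attitude" of the camera in the world; the wrist camera has in their place "mount" (4x4, takes a point from camera to tool coordinates, whose origin is the TCP and whose axes are the tool frame's). Camera axes: x right, y down, z forward; pixel columns grow to the right and rows downward; lengths in mm; the calibration is good to about 2 mm. A picture is of the moment at which its call begins: read the wrist's pose just before it. There is no depth.
- arm.job_done(): hands the job in, once; it reports no verdict.
The state is a dict: "clock": time; "q": joint angles; "joint_vel": joint speeds; "effort": joint torques, N m; "tcp_pos": TCP position; "orientation": TCP orientation; "contact_force": force on the tool from outside, world axes, zero at the start; "wrist_torque": the same for the moment, N m; "gripper_width": finger opening in mm.
Only numpy, scipy, OpenCV 4.12 (cv2) and the standard library are available. Lean on these libraries where they do the work, as an engineer would, in place of code of your own. Each camera call takes 0.05 s, during which the arm holds its last target. There are 200 camera calls.

## Task

Make up the two gift sets: on the steel tray the amber spray bottle and the white candle, and on the black tray the green spray bottle, the black candle and the blue diffuser. On each tray, stand the spray upright on the middle of the blue pad and the candle on the middle of the cork pad; the diffuser goes on the middle of the white pad. Set everything down gently, let go, and leave the orange candle and the two goblets where they are.

Things in the scene. Friction and masses are not known exactly. Their poses are not given: they have to be found in the camera images.
- amber_spray: room-spray bottle of brown amber glass with a black cap; 44 mm diameter up to 78 mm high, then a shoulder and the 26 mm wide cap (86 to 110 mm). About 0.2 kg. Origin: centre of its underside, z up. Loose, round about z.
- green_spray: room-spray bottle, green with a white cap; same shape and size as the amber one (44 mm diameter up to 78 mm, 26 mm cap from 86 to 110 mm). About 0.2 kg. Origin: centre of its underside, z up. Loose, round about z.
- white_candle: candle in a white ceramic jar with a pale wooden lid; 56 mm diameter, 70 mm high (straight round jar, the top 10 mm is the lid). About 0.3 kg. Origin: centre of its underside, z up. Loose, round about z.
- black_candle: candle in a black jar with a brass lid; 56 mm diameter, 70 mm high (straight round jar, the top 10 mm is the lid). About 0.3 kg. Origin: centre of its underside, z up. Loose, round about z.
- blue_diffuser: scent diffuser: a blue round pot, 50 mm diameter up to 58 mm high, shoulder to 66 mm, with a pale wooden stopper 22 mm wide (66 to 80 mm). About 0.2 kg. Origin: centre of its underside, z up. Loose, round about z.
- steel_tray: bright steel tray with rounded ends, 190 mm long, 100 mm wide, 10 mm high. Fixed to the counter, flat, no rim. Origin: centre of its underside; top surface at z = 10 mm; its y axis runs along its length. Two round pads, 68 mm in diameter, flush with its top: blue felt at (x, y) = (0, +45) mm and brown cork at (0, -45) mm.
- black_tray: black rectangular tray, 280 mm long, 100 mm wide, 10 mm high. Fixed to the counter, flat, no rim. Origin: centre of its underside; top surface at z = 10 mm; its y axis runs along its length. Three round pads, 68 mm in diameter, flush with its top: brown cork at (x, y) = (0, +90) mm, white paper at (0, 0), blue felt at (0, -90) mm.
- orange_candle: spare candle, not wanted in either set: orange jar with an orange lid; 56 mm diameter, 70 mm high (straight round jar, the top 10 mm is the lid). Leave it alone. Origin: centre of its underside, z up. Loose, round about z.
- goblet_a: bystander: a small clear glass goblet on a black cone-shaped foot, 105 mm high, 60 mm wide. Leave it alone. Origin: centre of its underside, z up. Loose, round about z.
- goblet_b: bystander: a second goblet, just like the other (105 mm high, 60 mm wide). Leave it alone. Origin: centre of its underside, z up. Loose, round about z.
Things that resemble listed ones, but are neither listed nor needed, are in the scene too. Leave any pink look-alike of the black_candle alone.

How it is judged (in metres and radians):
At the end, for the whole second after the job is handed in: Each of the five stands on the right pad of the right tray: within 12 mm of the pad centre along each tray axis, 4 mm in height, upright within 0.1 rad, released, at rest; the orange candle and the goblets upright within 20 mm of where they began. Nothing dropped (over 0.6 m/s) (x of amber_spray in the frame of steel_tray between -0.012 and 0.012 m and y of amber_spray in the frame of steel_tray between 0.033 and 0.057 m and z of amber_spray in the frame of steel_tray between 0.006 and 0.014 m and angle between each of amber_spray, white_candle, green_spray, black_candle, blue_diffuser, orange_candle, goblet_a, goblet_b's own z axis and vertical below 0.1 rad and linear speed of each of amber_spray, white_candle, green_spray, black_candle, blue_diffuser below 0.02 m/s and angular speed of each of amber_spray, white_candle, green_spray, black_candle, blue_diffuser below 0.2 rad/s and x of white_candle in the frame of steel_tray between -0.012 and 0.012 m and y of white_candle in the frame of steel_tray between -0.057 and -0.033 m and z of white_candle in the frame of steel_tray between 0.006 and 0.014 m and x of green_spray in the frame of black_tray between -0.012 and 0.012 m and y of green_spray in the frame of black_tray between -0.102 and -0.078 m and z of green_spray in the frame of black_tray between 0.006 and 0.014 m and x of black_candle in the frame of black_tray between -0.012 and 0.012 m and y of black_candle in the frame of black_tray between 0.078 and 0.102 m and z of black_candle in the frame of black_tray between 0.006 and 0.014 m and x of blue_diffuser in the frame of black_tray between -0.012 and 0.012 m and y of blue_diffuser in the frame of black_tray between -0.012 and 0.012 m and z of blue_diffuser in the frame of black_tray between 0.006 and 0.014 m and distance of each of orange_candle, goblet_a, goblet_b from where it was at the start of the episode below 0.02 m); the robot touches nothing.
It fails at once if the orange candle or a goblet is shifted by over 20 mm or tipped (distance of any of orange_candle, goblet_a, goblet_b from where it was at the start of the episode above 0.02 m or angle between any of orange_candle, goblet_a, goblet_b's own z axis and vertical above 0.3 rad).
It fails at once if a thing is dropped (over 0.6 m/s out of the fingers, as after a fall of 18 mm) ((contact force between amber_spray and the fingers below 0.02 N and linear speed of amber_spray above 0.6 m/s) or (contact force between white_candle and the fingers below 0.02 N and linear speed of white_candle above 0.6 m/s) or (contact force between green_spray and the fingers below 0.02 N and linear speed of green_spray above 0.6 m/s) or (contact force between black_candle and the fingers below 0.02 N and linear speed of black_candle above 0.6 m/s) or (contact force between blue_diffuser and the fingers below 0.02 N and linear speed of blue_diffuser above 0.6 m/s)).
It fails at once if a tray is struck or pressed hard (over 60 N) (contact force between any of steel_tray, black_tray and anything else above 60 N).
It also fails if it takes over 134 s, if anything falls off the work surface, if the arm or the gripper's body presses on something with over 40 N, if the wrist force passes 120 N, or if a joint passes its speed limit or range.

## Working session

There is one attempt and no reset: what is moved stays moved. The work goes in short steps, Python scripts to look and compute and a tool call to move; the robot and the scene stay as the last step left them, time stands still between calls to the robot, and variables do not carry over. Pictures are saved under pics/ and viewed, about 12 in all and at most 16, crops included, and the job is handed in when it is done.

Besides the shell and the picture viewer there is one more tool, called after "Call:" as name(argument=value, ...), one argument or row to a line, values as JSON. drive_tool: Moves the arm, as the interface text tells. Its arguments: {"type":"object","properties":{"moves":{"type":"array"},"squeeze":{"type":"number"}},"required":["moves"]}

```bash
mkdir -p pics; python3 - <<'E'
from workcell import arm, eyes
import cv2,numpy as np,pickle
s=arm.get_state();print(s)
d={}
for n in("top","scene"):
    r=eyes.get_image(n);d[n]=r;cv2.imwrite(f"pics/{n}0.png",r["img"][:,:,::-1])
    print(n,{k:np.round(v,3).tolist() for k,v in r.items() if k!="img"})
pickle.dump(d,open("im0.pkl","wb"))
r=eyes.get_image("wrist");print(r["mount"],r["mtx"])
E
```

```text
{'clock': 0.0, 'q': array([ 1.2554925 ,  0.61589583, -0.01260911,  1.42489114,  0.00808256,
        1.10338418, -0.04037593]), 'joint_vel': array([-0.00088053, -0.00018691,  0.00048486,  0.00183616,  0.00047773,
        0.00032554,  0.00039388]), 'effort': array([-3.05838485e-04, -4.58930612e+01,  2.08833693e-01, -1.65744334e+01,
       -6.10729214e-02,  2.05136603e-02,  2.59616927e-04]), 'tcp_pos': array([ 184.90912657, -622.32276252,  217.49893462]), 'orientation': array([-0.1008964 , -0.69960563, -0.1026633 ,  0.69988008]), 'contact_force': array([ 0.31569868,  0.75991513, -0.73556604]), 'wrist_torque': array([-0.00797389, -0.01784533,  0.01284211]), 'gripper_width': 92.6088635215853}
top {'mtx': [[423.388, 0.0, 327.31], [0.0, 423.388, 206.961], [0.0, 0.0, 1.0]], 'origin': [498.46, -3.598, 1113.566], 'attitude': [-0.031, 0.711, -0.702, 0.026]}
scene {'mtx': [[469.959, 0.0, 317.829], [0.0, 469.959, 196.07], [0.0, 0.0, 1.0]], 'origin': [1076.733, 638.563, 924.365], 'attitude': [-0.122, 0.3, 0.882, -0.342]}
[[ 3.22565124e-04 -2.69571151e-01  9.62980421e-01 -1.66323754e+02]
 [ 9.99999880e-01 -2.67656920e-04 -4.09891687e-04 -3.36974415e-01]
 [ 3.68243347e-04  9.62980437e-01  2.69571032e-01 -7.48580584e+01]
 [ 0.00000000e+00  0.00000000e+00  0.00000000e+00  1.00000000e+00]] [[304.62529364   0.         318.43418985]
 [  0.         304.62529364 192.50956018]
 [  0.           0.           1.        ]]
```

View pics/top0.png

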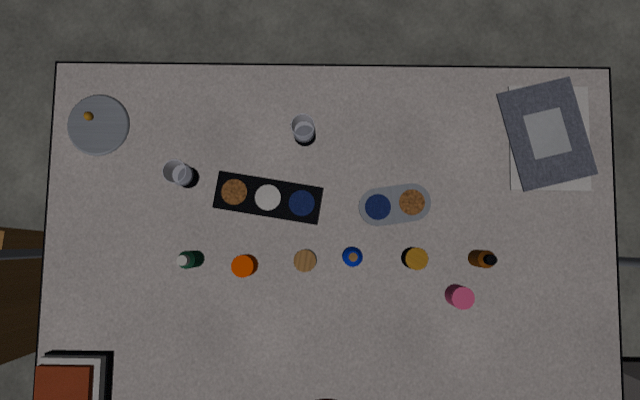

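View pics/scene0.png

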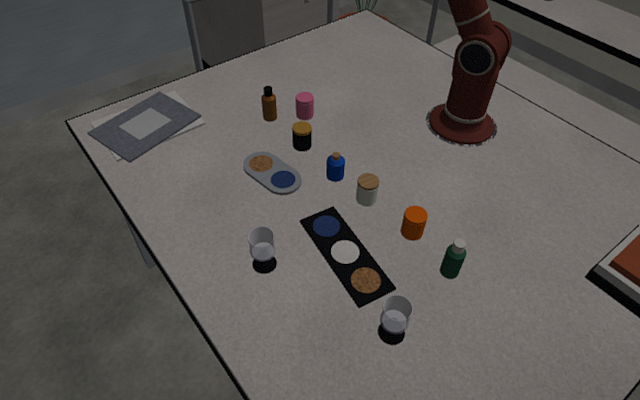

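The top view has image up = +x and right = -y.

Candidates, by pixel in the top view:
- **Amber spray:** (485,259).
- **Green spray:** (190,260).
- **White candle:** pale wooden lid at (305,260).
- **Black candle:** brass lid at (416,258). The pink look-alike is at (462,297) and the orange spare at (243,265).
- **Diffuser:** (352,257).
- **Goblets:** (303,128) and (180,174).
- **Black tray pads:** cork (234,191), white (268,198), blue (301,203).
- **Steel tray pads:** blue (378,207), cork (412,202).

The scene view agrees with these colours. I'll measure now, with a close crop to check.

```bash
cat >h.py <<'E'
import numpy as np,cv2
from scipy.spatial.transform import Rotation as R
def rot(q): return R.from_quat([q[1],q[2],q[3],q[0]]).as_matrix()
def ray(uv,r,z,Rm=None,o=None):
    Rm=rot(r["attitude"]) if Rm is None else Rm; o=np.array(r["origin"]) if o is None else o
    d=Rm@np.linalg.inv(r["mtx"])@np.array([uv[0],uv[1],1.])
    return o+d*(z-o[2])/d[2]
def proj(p,r):
    c=rot(r["attitude"]).T@(np.array(p)-r["origin"]);c=r["mtx"]@c;return c[:2]/c[2]
def blob(img,box,lo,hi):
    x0,y0,x1,y1=box;h=cv2.cvtColor(img[y0:y1,x0:x1],cv2.COLOR_RGB2HSV)
    m=cv2.inRange(h,np.array(lo),np.array(hi));m=cv2.morphologyEx(m,cv2.MORPH_CLOSE,np.ones((3,3)))
    c=max(cv2.findContours(m,0,2)[0],key=cv2.contourArea);
    (x,y),rad=cv2.minEnclosingCircle(c)
    e=cv2.fitEllipse(cv2.convexHull(c)) if len(c)>=5 else ((x,y),(0,0),0)
    return np.array(e[0])+[x0,y0],e[1],cv2.contourArea(c),np.array([x+x0,y+y0])
E
python3 - <<'E'
import pickle,cv2,numpy as np
from h import *
d=pickle.load(open("im0.pkl","rb"));t=d["top"];im=t["img"]
def hsv(u,v):return cv2.cvtColor(im[v-1:v+2,u-1:u+2],cv2.COLOR_RGB2HSV).reshape(-1,3).mean(0).round()
for n,u,v in[("amb cap",489,260),("grn cap",183,261),("wood",305,259),("brass",417,259),("stop",353,257),("blue",348,250),("orange",243,265),("cork",234,191),("white",268,198),("bl",301,203),("bl2",378,207),("cork2",412,202),("table",330,300)]:print(n,hsv(u,v))
c=cv2.resize(im[90:320,160:505],None,fx=2.3,fy=2.3,interpolation=cv2.INTER_CUBIC);cv2.imwrite("pics/crop1.png",np.clip(c[:,:,::-1].astype(float)*1.6,0,255))
E
```

```text
amb cap [117.  39.  16.]
grn cap [ 16.  11. 132.]
wood [ 16. 126. 104.]
brass [ 20. 187. 116.]
stop [ 16. 126. 103.]
blue [109. 241.  79.]
orange [ 14. 255. 142.]
cork [ 15. 147.  94.]
white [ 11.   7. 132.]
bl [111. 156.  71.]
bl2 [111. 160.  71.]
cork2 [ 14. 145.  92.]
table [  8.  14. 122.][ WARN:0@0.402] global loadsave.cpp:1063 imwrite_ Unsupported depth image for selected encoder is fallbacked to CV_8U.
```

View pics/crop1.png

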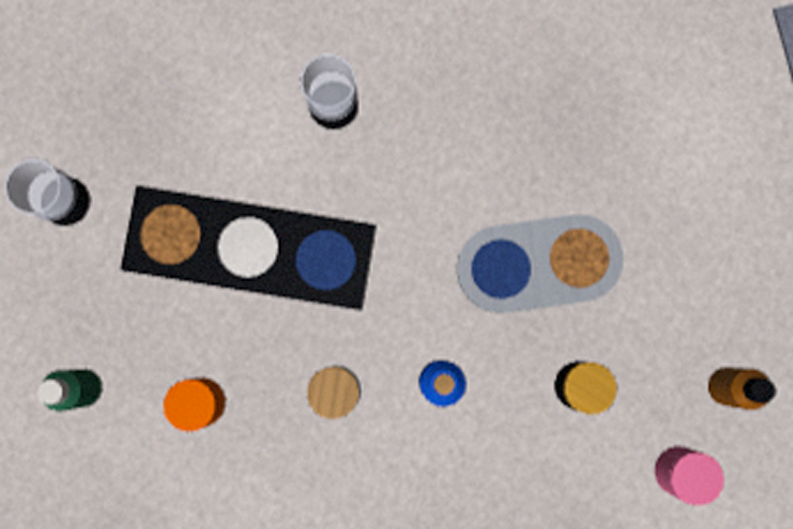

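The crop confirms the choices: brass lid on a black jar at crop (590,388), wooden lid at (333,391), diffuser stopper at (444,384), white cap on green at (52,391) and black cap on amber at (758,390). Next I'll measure positions.

```bash
python3 - <<'E'
import pickle
from h import *
d=pickle.load(open("im0.pkl","rb"));t=d["top"];s=d["scene"]
L={"amber":((476,248,502,272),(0,0,0),(179,255,30),110),
"green":((172,248,190,272),(0,0,105),(179,40,255),110),
"white":((288,244,322,276),(8,70,60),(22,170,255),70),
"black":((400,242,432,274),(15,130,60),(28,255,255),70),
"diff":((342,247,364,268),(8,70,60),(25,180,255),80),
"orange":((228,250,262,280),(8,200,110),(18,255,255),70),
"pink":((446,282,480,312),(160,60,100),(179,255,255),70),
"Kcork":((216,176,250,206),(8,90,55),(22,255,255),10),
"Kwhite":((250,182,285,214),(0,0,100),(179,40,255),10),
"Kblue":((285,188,318,219),(100,100,40),(125,255,255),10),
"Sblue":((362,192,394,224),(100,100,40),(125,255,255),10),
"Scork":((396,187,428,217),(8,90,55),(22,255,255),10)}
P={}
for n,(b,lo,hi,z) in L.items():
    c,ax,a,mc=blob(t["img"],b,lo,hi)
    P[n]=p=ray(c+0.0,t,z); k=(t["origin"][2]-z)/423.388
    print(n,c.round(1),"diam",np.round(np.array(ax)*k,0),p.round(1),"circ",ray(mc,t,z)[:2].round(1),"scene px",proj(p,s).round(1))
for a,b,e in[("Kcork","Kwhite",90),("Kwhite","Kblue",90),("Sblue","Scork",90)]:
    v=P[a]-P[b];print(a,b,np.linalg.norm(v).round(1),"yaw",np.arctan2(-v[0],v[1]))
# scene check on same coloured tops
S={"white":((350,165,385,210),(8,70,60),(22,170,255),70),"diff":((325,148,348,162),(8,70,60),(25,180,255),80),
"Kwhite":((328,236,362,268),(0,0,100),(179,40,255),10),"Scork":((246,152,278,174),(8,80,50),(22,255,255),10),"Sblue":((268,168,300,190),(100,100,40),(125,255,255),10),
"black":((290,118,315,140),(15,100,50),(30,255,255),70),"Kcork":((345,262,386,296),(8,80,50),(22,255,255),10),"green":((450,236,470,252),(0,0,90),(179,60,255),110)}
for n,(b,lo,hi,z) in S.items():
    c,ax,a,mc=blob(s["img"],b,lo,hi);print("scene",n,c.round(1),ray(c,s,z).round(1),"diff",(ray(c,s,z)-P[n]).round(1)[:2])
for n,uv in(("ga foot",(304.5,135)),("gb foot",(185,177))):print(n,ray(uv,t,0).round())
E
```

```text
amber [489.5 259.1] diam [25. 31.] [ 461.3 -379.1  110. ] circ [ 461.5 -379.2] scene px [268.6  88.3]Traceback (most recent call last):
  File "<stdin>", line 18, in <module>
  File "h.py", line 15, in blob
    e=cv2.fitEllipse(cv2.convexHull(c)) if len(c)>=5 else ((x,y),(0,0),0)
      ~~~~~~~~~~~~~~^^^^^^^^^^^^^^^^^^^
cv2.error: OpenCV(4.12.0) /io/opencv/modules/imgproc/src/shapedescr.cpp:361: error: (-201:Incorrect size of input array) There should be at least 5 points to fit the ellipse in function 'fitEllipseNoDirect'
```

```bash
sed -i 's/cv2.fitEllipse(cv2.convexHull(c)) if len(c)>=5/cv2.fitEllipse(c) if len(c)>=5/' h.py; python3 - <<'E'
import pickle
from h import *
d=pickle.load(open("im0.pkl","rb"));t=d["top"];s=d["scene"]
L={"amber":((476,248,502,272),(0,0,0),(179,255,30),110),
"white":((288,244,322,276),(8,70,60),(22,170,255),70),
"black":((400,242,432,274),(15,130,60),(28,255,255),70),
"diff":((342,247,364,268),(8,70,60),(25,180,255),80),
"orange":((228,250,262,280),(8,200,110),(18,255,255),70),
"pink":((446,282,480,312),(160,60,100),(179,255,255),70),
"Kcork":((216,176,250,206),(8,90,55),(22,255,255),10),
"Kwhite":((250,182,285,214),(0,0,100),(179,40,255),10),
"Kblue":((285,188,318,219),(100,100,40),(125,255,255),10),
"Sblue":((362,192,394,224),(100,100,40),(125,255,255),10),
"Scork":((396,187,428,217),(8,90,55),(22,255,255),10)}
P={}
for n,(b,lo,hi,z) in L.items():
    c,ax,a,mc=blob(t["img"],b,lo,hi)
    P[n]=p=ray(c+0.0,t,z); k=(t["origin"][2]-z)/423.388
    print(n,c.round(1),"diam",np.round(np.array(ax)*k,0),p.round(1),"circ",ray(mc,t,z)[:2].round(1),"scene px",proj(p,s).round(1))
for a,b in[("Kcork","Kwhite"),("Kwhite","Kblue"),("Sblue","Scork")]:
    v=P[a]-P[b];print(a,b,np.linalg.norm(v).round(1),"yaw",np.arctan2(-v[0],v[1]))
S={"white":((350,165,385,187),(8,70,60),(22,170,255),70),"diff":((325,148,348,162),(8,70,60),(25,180,255),80),
"Kwhite":((328,236,362,268),(0,0,100),(179,40,255),10),"Scork":((246,152,278,174),(8,80,50),(22,255,255),10),"Sblue":((268,168,300,190),(100,100,40),(125,255,255),10),
"Kcork":((345,262,386,296),(8,80,50),(22,255,255),10)}
for n,(b,lo,hi,z) in S.items():
    c,ax,a,mc=blob(s["img"],b,lo,hi);print("scene",n,c.round(1),ray(c,s,z).round(1),"diff",(ray(c,s,z)-P[n]).round(1)[:2])
for n,uv in(("ga foot",(304.5,135)),("gb foot",(185,177)),("green body z78",(189,260.3)),("green cap z110",(183,260.3))):print(n,ray(uv,t,{"b":78,"c":110}.get(n[6],0)).round())
c=cv2.resize(t["img"][240:280,165:215],None,fx=12,fy=12,interpolation=cv2.INTER_NEAREST)
g=cv2.resize(s["img"][230:285,430:480],None,fx=8.73,fy=8.73,interpolation=cv2.INTER_NEAREST)[:480]
cv2.imwrite("pics/grn.png",cv2.convertScaleAbs(np.hstack([c[:,:480],g[:,:320]])[:,:,::-1],alpha=1.6))
E
```

```text
amber [489.5 259. ] diam [24. 30.] [ 461.4 -379.2  110. ] circ [ 461.5 -379.2] scene px [268.5  88.3]
white [304.3 260.3] diam [53. 55.] [450.3  58.5  70. ] circ [450.2  58.2] scene px [368.7 179.8]
black [416.1 258.3] diam [52. 54.] [ 459.1 -215.    70. ] circ [ 458.9 -215. ] scene px [302.2 126.6]
diff [352.5 256.5] diam [19. 19.] [461.6 -59.   80. ] circ [461.6 -59. ] scene px [336.3 153.9]
orange [241.9 265.9] diam [51. 53.] [434.7 210.8  70. ] circ [434.8 211.2] scene px [416.2 213.1]
pink [461.7 297.9] diam [53. 65.] [ 365.1 -325.3   70. ] circ [ 363.7 -321.2] scene px [305.4  96.5]
Kcork [233.6 191.6] diam [65. 67.] [623.9 251.   10. ] circ [623.  251.2] scene px [366.2 279.2]
Kwhite [267.3 197. ] diam [64. 65.] [611.  161.9  10. ] circ [610.9 161.9] scene px [345.3 251. ]
Kblue [301.2 202.6] diam [66. 67.] [597.4  72.7  10. ] circ [597.5  73. ] scene px [326.5 225.2]
Sblue [377.3 206.5] diam [63. 65.] [ 590.  -126.4   10. ] circ [ 590.  -126.6] scene px [283.2 178.7]
Scork [411.5 201.7] diam [63. 65.] [ 603.7 -215.6   10. ] circ [ 603.2 -215.9] scene px [261.1 162.9]
Kcork Kwhite 90.0 yaw -0.1447575508466717
Kwhite Kblue 90.3 yaw -0.15104632698312284
Sblue Scork 90.2 yaw 0.15168492569337436
scene white [368.5 181.3] [454.4  62.3  70. ] diff [4.1 3.9]
scene diff [336.1 154.6] [464. -57.  80.] diff [2.4 2. ]
scene Kwhite [344.6 251.4] [613.1 161.7  10. ] diff [ 2.2 -0.2]
scene Scork [260.6 163. ] [ 605.  -216.1   10. ] diff [ 1.4 -0.5]
scene Sblue [282.6 178.9] [ 591.8 -126.8   10. ] diff [ 1.8 -0.4]
scene Kcork [365.3 279.8] [626.4 250.9  10. ] diff [ 2.5 -0.2]
ga foot [780.  68.   0.]
gb foot [663. 384.   0.]
green body z78 [447. 339.  78.]
green cap z110 [448. 342. 110.]
```

View pics/grn.png

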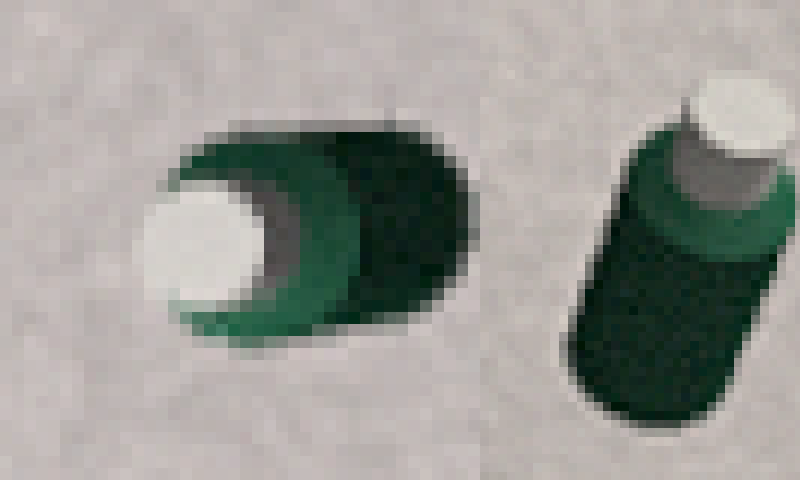

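```bash
python3 - <<'E'
import pickle
from h import *
from workcell import arm
d=pickle.load(open("im0.pkl","rb"));t=d["top"];s=d["scene"]
def tri(a,b):
    A=[];B=[]
    for uv,r in((a,t),(b,s)):
        dd=rot(r["attitude"])@np.linalg.inv(r["mtx"])@np.array([*uv,1]);dd/=np.linalg.norm(dd);M=np.eye(3)-np.outer(dd,dd);A.append(M);B.append(M@r["origin"])
    return np.linalg.solve(sum(A),sum(B))
print("green cap top",ray((181.3,259.9),t,110),ray((458.6+.2,242.6),s,110),tri((181.3,259.9),(458.8,242.6)))
print("green base right edge",ray((203.9,256.5),t,0))
c,ax,a,m=blob(s["img"],(255,80,282,124),(0,0,0),(179,255,30));print("amber cap scene",c,ax)
st=arm.get_state();M=rot(st["orientation"]);print(M.round(3))
for sg in(1,-1):
    y=np.array([sg,0,0]);x=np.array([0,0,-1.]);T=np.stack([x,y,np.cross(x,y)],1)
    print(sg,T[:,2],"rotvec",R.from_matrix(T@M.T).as_rotvec().round(3))
E
```

```text
green cap top [448.96525476 346.26161979 110.        ] [451.93391924 346.06177406 110.        ] [449.61516938 346.04906762 108.21257729]
green base right edge [453.22967649 325.67934785   0.        ]
amber cap scene [267.61093903  91.04117966] (9.694414138793945, 10.348686218261719)
[[-0.001  0.285 -0.959]
 [ 0.002 -0.959 -0.285]
 [-1.    -0.002  0.   ]]
1 [ 0. -1.  0.] rotvec [-1.000e-03 -2.000e-03  1.282e+00]
-1 [0. 1. 0.] rotvec [-2.00e-03  1.00e-03 -1.86e+00]
```

Call:
drive_tool(
  moves=[
    {"gripper": 1, "x": 0.04, "y": 0.035, "z": 0, "wz": 0.18},
    {"gripper": 1, "x": 0.08, "y": 0.07, "z": 0, "wz": 0.36},
    {"gripper": 1, "x": 0.12, "y": 0.105, "z": 0, "wz": 0.54},
    {"gripper": 1, "x": 0.16, "y": 0.14, "z": 0, "wz": 0.72},
    {"gripper": 1, "x": 0.2, "y": 0.175, "z": 0, "wz": 0.9},
    {"gripper": 1, "x": 0.24, "y": 0.21, "z": 0, "wz": 1.08},
    {"gripper": 1, "x": 0.277, "y": 0.244, "z": -0.02, "wz": 1.2},
    {"gripper": 1, "x": 0.277, "y": 0.244, "z": -0.038, "wz": 1.282},
    {"gripper": 1, "x": 0.277, "y": 0.244, "z": -0.038, "wz": 1.282},
    {"gripper": 1, "x": 0.277, "y": 0.244, "z": -0.038, "wz": 1.282},
  ],
  squeeze=25,
)

```text
schema error: expected keys gripper, x, y, z, wx, wy, wz
```

```bash
cat >>h.py <<'E'
def wrist(name):
    from workcell import arm,eyes
    st=arm.get_state();r=eyes.get_image("wrist");M=np.eye(4);M[:3,:3]=rot(st["orientation"]);M[:3,3]=st["tcp_pos"];M=M@np.array(r["mount"])
    cv2.imwrite(f"pics/{name}.png",r["img"][:,:,::-1]);return st,r,M
def wproj(p,r,M):
    c=np.linalg.inv(M)@np.array([*p,1.]);c=r["mtx"]@c[:3];return c[:2]/c[2]
E
python3 - <<'E'
from h import *
st,r,M=wrist("w1");print(st["clock"],st["tcp_pos"],rot(st["orientation"]).round(3),st["q"].round(2))
im=r["img"]
for p in((462,-379.2,110),(462,-379.2,0)):print(wproj(p,r,M))
E
```

```text
0.15 [ 184.94251124 -622.5404238   217.77815366] [[-0.001  0.285 -0.959]
 [ 0.002 -0.959 -0.285]
 [-1.    -0.002  0.   ]] [ 1.26  0.62 -0.01  1.42  0.01  1.1  -0.04]
[  77.13308098 -316.28042296]
[ 162.5477285  -166.80329229]
```

View pics/w1.png

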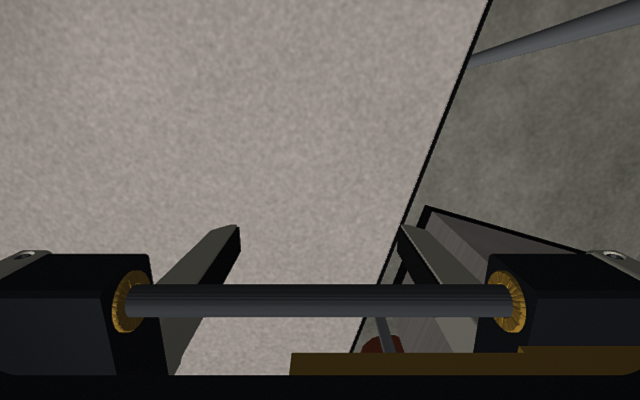

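The call was refused because every key is required. This wrist view shows only bare counter and the fingers at (240,235) and (400,235). I'll resend it in full.

Call:
drive_tool(
  moves=[
    {"gripper": 1, "x": 0.04, "y": 0.035, "z": 0, "wx": 0, "wy": 0, "wz": 0.18},
    {"gripper": 1, "x": 0.08, "y": 0.07, "z": 0, "wx": 0, "wy": 0, "wz": 0.36},
    {"gripper": 1, "x": 0.12, "y": 0.105, "z": 0, "wx": 0, "wy": 0, "wz": 0.54},
    {"gripper": 1, "x": 0.16, "y": 0.14, "z": 0, "wx": 0, "wy": 0, "wz": 0.72},
    {"gripper": 1, "x": 0.2, "y": 0.175, "z": 0, "wx": 0, "wy": 0, "wz": 0.9},
    {"gripper": 1, "x": 0.24, "y": 0.21, "z": 0, "wx": 0, "wy": 0, "wz": 1.08},
    {"gripper": 1, "x": 0.277, "y": 0.244, "z": -0.02, "wx": 0, "wy": 0, "wz": 1.2},
    {"gripper": 1, "x": 0.277, "y": 0.244, "z": -0.038, "wx": 0, "wy": 0, "wz": 1.282},
    {"gripper": 1, "x": 0.277, "y": 0.244, "z": -0.038, "wx": 0, "wy": 0, "wz": 1.282},
    {"gripper": 1, "x": 0.277, "y": 0.244, "z": -0.038, "wx": 0, "wy": 0, "wz": 1.282},
  ],
  squeeze=25,
)

```text
clock: 1.45
tcp_pos: [461.7, -380.2, 181.1]
orientation: [-0.499, -0.501, -0.499, 0.501]
contact_force: [1.2, 0.2, -0.0]
gripper_width: 92.9
```

```bash
python3 - <<'E'
from h import *
st,r,M=wrist("w2");print(st["clock"],st["tcp_pos"],rot(st["orientation"]).round(3),st["q"].round(2))
for p in((462,-379.2,110),(462,-379.2,0)):print(wproj(p,r,M))
E
```

```text
1.45 [ 461.66109864 -380.23248137  181.14075538] [[ 0.     1.    -0.003]
 [-0.001 -0.003 -1.   ]
 [-1.     0.     0.001]] [ 0.87  0.59 -0.36  1.62  0.24  0.97  0.43]
[318.94587051 201.5309948 ]
[318.81607615 173.314822  ]
```

View pics/w2.png

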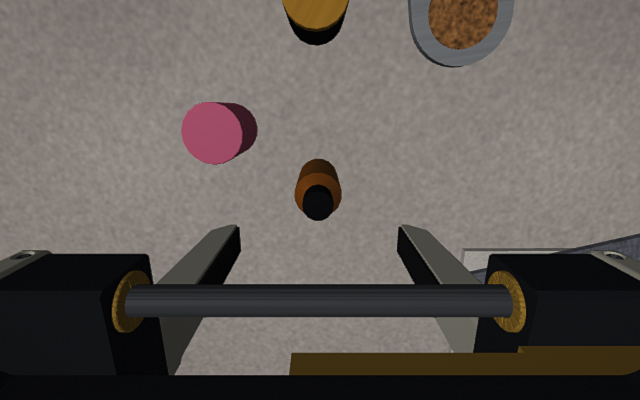

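The amber cap is at (318,202) and my prediction was (319,201.5), so the calibration holds to about 1 mm. I'll descend and grip.

Call:
drive_tool(
  moves=[
    {"gripper": 1, "x": 0, "y": 0.001, "z": -0.04, "wx": 0, "wy": 0, "wz": 0},
    {"gripper": 1, "x": 0, "y": 0.001, "z": -0.08, "wx": 0, "wy": 0, "wz": 0},
    {"gripper": 1, "x": 0, "y": 0.001, "z": -0.12, "wx": 0, "wy": 0, "wz": 0},
    {"gripper": 1, "x": 0, "y": 0.001, "z": -0.14, "wx": 0, "wy": 0, "wz": 0},
    {"gripper": 1, "x": 0, "y": 0.001, "z": -0.14, "wx": 0, "wy": 0, "wz": 0},
    {"gripper": -1, "x": 0, "y": 0.001, "z": -0.14, "wx": 0, "wy": 0, "wz": 0},
    {"gripper": -1, "x": 0, "y": 0.001, "z": -0.14, "wx": 0, "wy": 0, "wz": 0},
    {"gripper": -1, "x": 0, "y": 0.001, "z": -0.14, "wx": 0, "wy": 0, "wz": 0},
    {"gripper": -1, "x": 0, "y": 0.001, "z": -0.14, "wx": 0, "wy": 0, "wz": 0},
    {"gripper": -1, "x": 0, "y": 0.001, "z": -0.14, "wx": 0, "wy": 0, "wz": 0},
    {"gripper": -1, "x": 0, "y": 0.001, "z": -0.14, "wx": 0, "wy": 0, "wz": 0},
  ],
  squeeze=25,
)

```text
clock: 2.88
tcp_pos: [461.8, -378.1, 40.7]
orientation: [-0.5, -0.5, -0.5, 0.5]
contact_force: [0.0, -0.2, 1.0]
gripper_width: 43.0
```

Call:
drive_tool(
  moves=[
    {"gripper": -1, "x": 0, "y": 0, "z": 0.02, "wx": 0, "wy": 0, "wz": 0},
    {"gripper": -1, "x": 0, "y": 0, "z": 0.06, "wx": 0, "wy": 0, "wz": 0},
    {"gripper": -1, "x": 0.01, "y": 0.02, "z": 0.1, "wx": 0, "wy": 0, "wz": 0},
    {"gripper": -1, "x": 0.028, "y": 0.055, "z": 0.11, "wx": 0, "wy": 0, "wz": 0},
    {"gripper": -1, "x": 0.046, "y": 0.09, "z": 0.11, "wx": 0, "wy": 0, "wz": 0},
    {"gripper": -1, "x": 0.066, "y": 0.13, "z": 0.11, "wx": 0, "wy": 0, "wz": 0},
    {"gripper": -1, "x": 0.086, "y": 0.17, "z": 0.11, "wx": 0, "wy": 0, "wz": 0},
    {"gripper": -1, "x": 0.106, "y": 0.21, "z": 0.1, "wx": 0, "wy": 0, "wz": 0},
    {"gripper": -1, "x": 0.122, "y": 0.24, "z": 0.08, "wx": 0, "wy": 0, "wz": 0},
    {"gripper": -1, "x": 0.129, "y": 0.252, "z": 0.06, "wx": 0, "wy": 0, "wz": 0},
    {"gripper": -1, "x": 0.129, "y": 0.252, "z": 0.04, "wx": 0, "wy": 0, "wz": 0},
    {"gripper": -1, "x": 0.129, "y": 0.252, "z": 0.025, "wx": 0, "wy": 0, "wz": 0},
    {"gripper": -1, "x": 0.129, "y": 0.252, "z": 0.018, "wx": 0, "wy": 0, "wz": 0},
    {"gripper": -1, "x": 0.129, "y": 0.252, "z": 0.014, "wx": 0, "wy": 0, "wz": 0},
    {"gripper": -1, "x": 0.129, "y": 0.252, "z": 0.013, "wx": 0, "wy": 0, "wz": 0},
  ],
  squeeze=25,
)

```text
clock: 4.75
tcp_pos: [591.3, -126.4, 53.9]
orientation: [0.5, 0.5, 0.5, -0.5]
contact_force: [-0.2, -0.9, -0.6]
gripper_width: 43.3
```

```bash
python3 - <<'E'
from h import *
st,r,M=wrist("w3");print(st["clock"],st["tcp_pos"],st["contact_force"],st["gripper_width"])
x,y,z=st["tcp_pos"]
print(wproj((x,y-1,z+69),r,M),wproj((591,-126.6,10),r,M),wproj((604.5,-215.8,10),r,M))
E
```

```text
4.75 [ 591.34381246 -126.3878317    53.88868499] [-0.23505246 -0.86318494 -0.63820051] 43.294151864735625
[318.65205359 318.1524767 ] [318.03622488 214.33486356] [334.83023132 318.25909402]
```

View pics/w3.png

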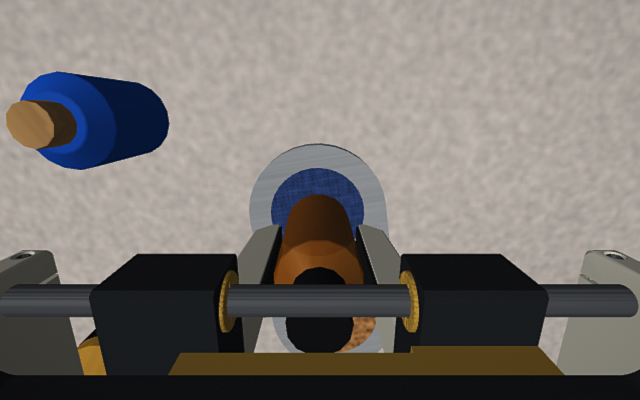

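The amber spray is upright, hanging about 3 mm over the blue pad and centred on it (bottle axis near column 318, pad centre predicted at 318). I'll lower it, release, and go to the white candle.

Call:
drive_tool(
  moves=[
    {"gripper": -1, "x": 0, "y": 0, "z": -0.001, "wx": 0, "wy": 0, "wz": 0},
    {"gripper": -1, "x": 0, "y": 0, "z": -0.003, "wx": 0, "wy": 0, "wz": 0},
    {"gripper": -1, "x": 0, "y": 0, "z": -0.0035, "wx": 0, "wy": 0, "wz": 0},
    {"gripper": 0, "x": 0, "y": 0, "z": -0.0035, "wx": 0, "wy": 0, "wz": 0},
    {"gripper": 1, "x": 0, "y": 0, "z": -0.0035, "wx": 0, "wy": 0, "wz": 0},
    {"gripper": 1, "x": 0, "y": 0, "z": -0.0035, "wx": 0, "wy": 0, "wz": 0},
    {"gripper": 1, "x": 0, "y": 0, "z": 0.02, "wx": 0, "wy": 0, "wz": 0},
    {"gripper": 1, "x": 0, "y": 0, "z": 0.07, "wx": 0, "wy": 0, "wz": 0},
    {"gripper": 1, "x": 0, "y": 0, "z": 0.12, "wx": 0, "wy": 0, "wz": 0},
    {"gripper": 1, "x": -0.03, "y": 0.04, "z": 0.13, "wx": 0, "wy": 0, "wz": 0},
    {"gripper": 1, "x": -0.07, "y": 0.093, "z": 0.13, "wx": 0, "wy": 0, "wz": 0},
    {"gripper": 1, "x": -0.105, "y": 0.14, "z": 0.13, "wx": 0, "wy": 0, "wz": 0},
    {"gripper": 1, "x": -0.14, "y": 0.186, "z": 0.126, "wx": 0, "wy": 0, "wz": 0},
    {"gripper": 1, "x": -0.14, "y": 0.186, "z": 0.126, "wx": 0, "wy": 0, "wz": 0},
    {"gripper": 1, "x": -0.14, "y": 0.186, "z": 0.126, "wx": 0, "wy": 0, "wz": 0},
  ],
  squeeze=25,
)

```text
clock: 6.68
tcp_pos: [451.8, 59.5, 179.9]
orientation: [0.5, 0.5, 0.5, -0.5]
contact_force: [-0.1, -0.9, 0.6]
gripper_width: 93.0
```

```bash
python3 - <<'E'
from h import *
st,r,M=wrist("w4");print(st["clock"],st["tcp_pos"],st["contact_force"],st["gripper_width"])
im=r["img"]
p=wproj((451,59,70),r,M);print(p)
x,y=p.astype(int)
c,ax,a,mc=blob(im,(x-50,y-50,x+50,y+30),(8,60,50),(25,200,255));print(c,ax,ray(c,r,70,M[:3,:3],M[:3,3]),ray(mc,r,70,M[:3,:3],M[:3,3]))
from workcell import eyes
t=eyes.get_image("top");c,ax,a,mc=blob(t["img"],(362,192,410,230),(0,0,0),(179,255,28));print("amber cap",c,ax,ray(c,t,120))
cv2.imwrite("pics/t4.png",t["img"][:,:,::-1])
E
```

```text
6.675 [451.76271641  59.49799093 179.89726281] [-0.10033867 -0.89909118  0.56563624] 93.04427160301013
[317.61052596 190.83489253]
[316.92212677 188.76694489] (57.319522857666016, 57.93663787841797) [450.35661146  61.01219917  70.        ] [450.42949836  60.91249761  70.        ]
amber cap [384.26786423 202.73272991] (9.409444808959961, 10.731833457946777) [ 589.93854456 -130.43568467  120.        ]
```

Call:
drive_tool(
  moves=[
    {"gripper": 1, "x": -0.001, "y": 0.001, "z": -0.04, "wx": 0, "wy": 0, "wz": 0},
    {"gripper": 1, "x": -0.001, "y": 0.001, "z": -0.08, "wx": 0, "wy": 0, "wz": 0},
    {"gripper": 1, "x": -0.001, "y": 0.001, "z": -0.12, "wx": 0, "wy": 0, "wz": 0},
    {"gripper": 1, "x": -0.001, "y": 0.001, "z": -0.145, "wx": 0, "wy": 0, "wz": 0},
    {"gripper": 1, "x": -0.001, "y": 0.001, "z": -0.152, "wx": 0, "wy": 0, "wz": 0},
    {"gripper": 1, "x": -0.001, "y": 0.001, "z": -0.152, "wx": 0, "wy": 0, "wz": 0},
    {"gripper": -1, "x": -0.001, "y": 0.001, "z": -0.152, "wx": 0, "wy": 0, "wz": 0},
    {"gripper": -1, "x": -0.001, "y": 0.001, "z": -0.152, "wx": 0, "wy": 0, "wz": 0},
    {"gripper": -1, "x": -0.001, "y": 0.001, "z": -0.152, "wx": 0, "wy": 0, "wz": 0},
    {"gripper": -1, "x": -0.001, "y": 0.001, "z": -0.152, "wx": 0, "wy": 0, "wz": 0},
    {"gripper": -1, "x": -0.001, "y": 0.001, "z": -0.152, "wx": 0, "wy": 0, "wz": 0},
  ],
  squeeze=30,
)

```text
clock: 8.15
tcp_pos: [450.4, 61.0, 27.9]
orientation: [0.5, 0.5, 0.5, -0.5]
contact_force: [-0.6, 0.8, 1.8]
gripper_width: 55.9
```

View pics/t4.png

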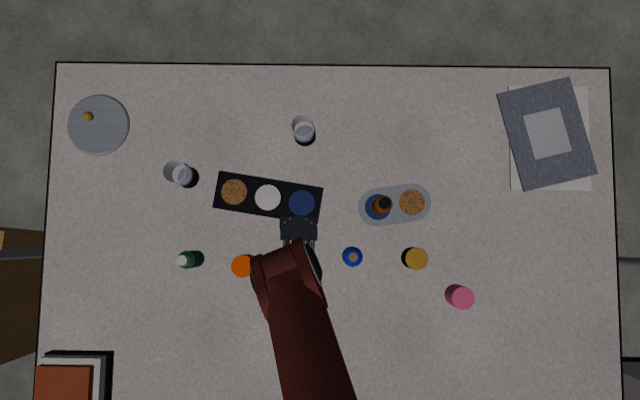

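The top view shows the amber spray upright on the steel tray's blue pad, cap at (384,203). The white candle is gripped with the opening at 55.9 mm. I'll carry it high to the steel tray's cork pad.

Call:
drive_tool(
  moves=[
    {"gripper": -1, "x": 0, "y": 0, "z": 0.02, "wx": 0, "wy": 0, "wz": 0},
    {"gripper": -1, "x": 0, "y": 0, "z": 0.06, "wx": 0, "wy": 0, "wz": 0},
    {"gripper": -1, "x": 0, "y": 0, "z": 0.1, "wx": 0, "wy": 0, "wz": 0},
    {"gripper": -1, "x": 0.01, "y": -0.02, "z": 0.14, "wx": 0, "wy": 0, "wz": 0},
    {"gripper": -1, "x": 0.03, "y": -0.055, "z": 0.15, "wx": 0, "wy": 0, "wz": 0},
    {"gripper": -1, "x": 0.052, "y": -0.095, "z": 0.15, "wx": 0, "wy": 0, "wz": 0},
    {"gripper": -1, "x": 0.077, "y": -0.14, "z": 0.15, "wx": 0, "wy": 0, "wz": 0},
    {"gripper": -1, "x": 0.1, "y": -0.185, "z": 0.15, "wx": 0, "wy": 0, "wz": 0},
    {"gripper": -1, "x": 0.125, "y": -0.23, "z": 0.15, "wx": 0, "wy": 0, "wz": 0},
    {"gripper": -1, "x": 0.146, "y": -0.265, "z": 0.15, "wx": 0, "wy": 0, "wz": 0},
    {"gripper": -1, "x": 0.154, "y": -0.277, "z": 0.14, "wx": 0, "wy": 0, "wz": 0},
    {"gripper": -1, "x": 0.154, "y": -0.277, "z": 0.11, "wx": 0, "wy": 0, "wz": 0},
    {"gripper": -1, "x": 0.154, "y": -0.277, "z": 0.08, "wx": 0, "wy": 0, "wz": 0},
    {"gripper": -1, "x": 0.154, "y": -0.277, "z": 0.05, "wx": 0, "wy": 0, "wz": 0},
    {"gripper": -1, "x": 0.154, "y": -0.277, "z": 0.03, "wx": 0, "wy": 0, "wz": 0},
    {"gripper": -1, "x": 0.154, "y": -0.277, "z": 0.02, "wx": 0, "wy": 0, "wz": 0},
    {"gripper": -1, "x": 0.154, "y": -0.277, "z": 0.015, "wx": 0, "wy": 0, "wz": 0},
    {"gripper": -1, "x": 0.154, "y": -0.277, "z": 0.013, "wx": 0, "wy": 0, "wz": 0},
    {"gripper": -1, "x": 0.154, "y": -0.277, "z": 0.013, "wx": 0, "wy": 0, "wz": 0},
  ],
  squeeze=30,
)

```text
clock: 10.52
tcp_pos: [604.5, -216.0, 41.3]
orientation: [0.5, 0.5, 0.5, -0.5]
contact_force: [0.1, -0.2, -2.0]
gripper_width: 55.7
```

Call:
drive_tool(
  moves=[
    {"gripper": -1, "x": 0, "y": 0, "z": -0.001, "wx": 0, "wy": 0, "wz": 0},
    {"gripper": -1, "x": 0, "y": 0, "z": -0.003, "wx": 0, "wy": 0, "wz": 0},
    {"gripper": -1, "x": 0, "y": 0, "z": -0.0035, "wx": 0, "wy": 0, "wz": 0},
    {"gripper": 0.5, "x": 0, "y": 0, "z": -0.0035, "wx": 0, "wy": 0, "wz": 0},
    {"gripper": 1, "x": 0, "y": 0, "z": -0.0035, "wx": 0, "wy": 0, "wz": 0},
    {"gripper": 1, "x": 0, "y": 0, "z": -0.0035, "wx": 0, "wy": 0, "wz": 0},
    {"gripper": 1, "x": 0, "y": 0, "z": 0.02, "wx": 0, "wy": 0, "wz": 0},
    {"gripper": 1, "x": 0, "y": 0, "z": 0.07, "wx": 0, "wy": 0, "wz": 0},
    {"gripper": 1, "x": 0, "y": 0, "z": 0.12, "wx": 0, "wy": 0, "wz": 0},
    {"gripper": 1, "x": -0.05, "y": 0, "z": 0.138, "wx": 0, "wy": 0, "wz": 0},
    {"gripper": 1, "x": -0.1, "y": 0.001, "z": 0.138, "wx": 0, "wy": 0, "wz": 0},
    {"gripper": 1, "x": -0.1445, "y": 0.001, "z": 0.138, "wx": 0, "wy": 0, "wz": 0},
    {"gripper": 1, "x": -0.1445, "y": 0.001, "z": 0.138, "wx": 0, "wy": 0, "wz": 0},
    {"gripper": 1, "x": -0.1445, "y": 0.001, "z": 0.138, "wx": 0, "wy": 0, "wz": 0},
  ],
  squeeze=30,
)

```text
clock: 12.28
tcp_pos: [460.9, -215.1, 179.1]
orientation: [0.501, 0.5, 0.499, -0.499]
contact_force: [0.9, -1.2, 0.2]
gripper_width: 93.2
```

```bash
python3 - <<'E'
from h import *
from workcell import eyes
st,r,M=wrist("w5");print(st["clock"],st["tcp_pos"],st["contact_force"],st["gripper_width"])
p=wproj((460,-215,70),r,M);x,y=p.astype(int)
c,ax,a,mc=blob(r["img"],(x-50,y-50,x+50,y+30),(15,120,50),(30,255,255));print(p,c,ax,ray(c,r,70,M[:3,:3],M[:3,3]))
t=eyes.get_image("top")
c,ax,a,mc=blob(t["img"],(362,192,410,230),(0,0,0),(179,255,28));print("amber cap",c,ax,ray(c,t,120))
c,ax,a,mc=blob(t["img"],(396,185,435,222),(10,60,80),(22,135,255));print("white lid",c,np.array(ax)*2.44,ray(c,t,80))
cv2.imwrite("pics/c5.png",cv2.convertScaleAbs(cv2.resize(t["img"][170:290,330:490],None,fx=5,fy=5)[:,:,::-1],alpha=1.6))
E
```

```text
12.275 [ 460.91459514 -215.1407649   179.11128987] [ 0.94769039 -1.1790599   0.23198555] 93.20373189786304
[317.30632621 190.41799042] [316.51382065 189.18434143] (56.97899627685547, 57.60649108886719) [ 459.25971859 -213.80282129   70.        ]
amber cap [384.26786423 202.73272991] (9.409444808959961, 10.731833457946777) [ 589.93854456 -130.43568467  120.        ]
white lid [413.77772522 200.98548794] [59.50433838 75.43887573] [ 598.89457145 -207.72846796   80.        ]
```

View pics/c5.png

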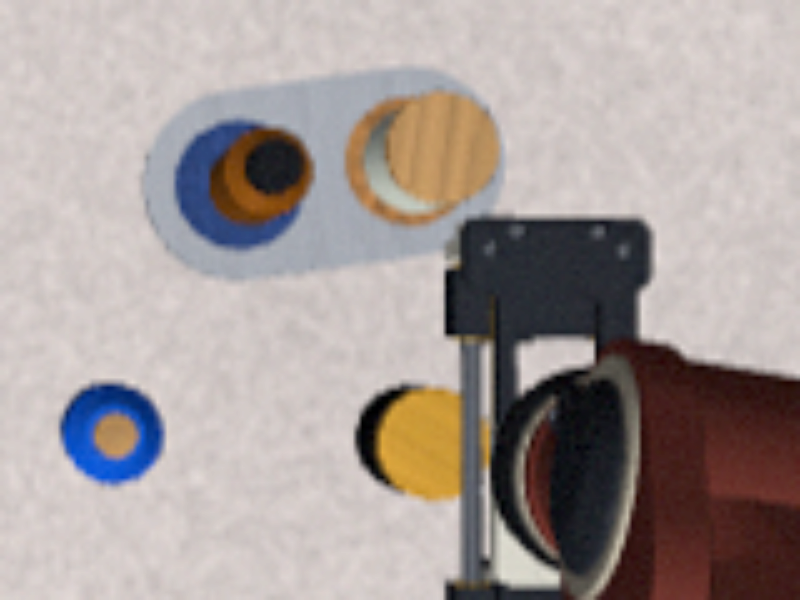

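Amber stands on the blue pad (cap about 4 mm off centre by this view). The white candle is on the cork; its lid at crop (443,148) works out to about (603.5,-218). Next is the black candle.

Call:
drive_tool(
  moves=[
    {"gripper": 1, "x": -0.001, "y": 0.001, "z": -0.04, "wx": 0, "wy": 0, "wz": 0},
    {"gripper": 1, "x": -0.001, "y": 0.001, "z": -0.08, "wx": 0, "wy": 0, "wz": 0},
    {"gripper": 1, "x": -0.001, "y": 0.001, "z": -0.12, "wx": 0, "wy": 0, "wz": 0},
    {"gripper": 1, "x": -0.001, "y": 0.001, "z": -0.145, "wx": 0, "wy": 0, "wz": 0},
    {"gripper": 1, "x": -0.001, "y": 0.001, "z": -0.151, "wx": 0, "wy": 0, "wz": 0},
    {"gripper": 1, "x": -0.001, "y": 0.001, "z": -0.151, "wx": 0, "wy": 0, "wz": 0},
    {"gripper": -1, "x": -0.001, "y": 0.001, "z": -0.151, "wx": 0, "wy": 0, "wz": 0},
    {"gripper": -1, "x": -0.001, "y": 0.001, "z": -0.151, "wx": 0, "wy": 0, "wz": 0},
    {"gripper": -1, "x": -0.001, "y": 0.001, "z": -0.151, "wx": 0, "wy": 0, "wz": 0},
    {"gripper": -1, "x": -0.001, "y": 0.001, "z": -0.151, "wx": 0, "wy": 0, "wz": 0},
    {"gripper": -1, "x": -0.001, "y": 0.001, "z": -0.151, "wx": 0, "wy": 0, "wz": 0},
    {"gripper": -1, "x": 0, "y": 0.001, "z": -0.13, "wx": 0, "wy": 0, "wz": 0},
    {"gripper": -1, "x": 0, "y": 0.001, "z": -0.09, "wx": 0, "wy": 0, "wz": 0},
    {"gripper": -1, "x": 0, "y": 0.001, "z": -0.05, "wx": 0, "wy": 0, "wz": 0},
    {"gripper": -1, "x": 0, "y": 0.001, "z": -0.01, "wx": 0, "wy": 0, "wz": 0},
    {"gripper": -1, "x": 0, "y": 0.001, "z": 0, "wx": 0, "wy": 0, "wz": 0},
    {"gripper": -1, "x": 0, "y": 0.001, "z": 0, "wx": 0, "wy": 0, "wz": 0},
  ],
  squeeze=30,
)

```text
clock: 14.5
tcp_pos: [458.9, -214.0, 177.8]
orientation: [0.5, 0.5, 0.5, -0.5]
contact_force: [-0.4, 0.8, -3.6]
gripper_width: 55.8
```

Call:
drive_tool(
  moves=[
    {"gripper": -1, "x": 0.007, "y": 0.02, "z": 0, "wx": 0, "wy": 0, "wz": 0},
    {"gripper": -1, "x": 0.021, "y": 0.06, "z": 0, "wx": 0, "wy": 0, "wz": 0},
    {"gripper": -1, "x": 0.037, "y": 0.105, "z": 0, "wx": 0, "wy": 0, "wz": 0},
    {"gripper": -1, "x": 0.053, "y": 0.15, "z": 0, "wx": 0, "wy": 0, "wz": 0},
    {"gripper": -1, "x": 0.069, "y": 0.195, "z": 0, "wx": 0, "wy": 0, "wz": 0},
    {"gripper": -1, "x": 0.085, "y": 0.24, "z": 0, "wx": 0, "wy": 0, "wz": 0},
    {"gripper": -1, "x": 0.101, "y": 0.285, "z": 0, "wx": 0, "wy": 0, "wz": 0},
    {"gripper": -1, "x": 0.117, "y": 0.33, "z": 0, "wx": 0, "wy": 0, "wz": 0},
    {"gripper": -1, "x": 0.133, "y": 0.375, "z": 0, "wx": 0, "wy": 0, "wz": 0},
    {"gripper": -1, "x": 0.149, "y": 0.42, "z": 0, "wx": 0, "wy": 0, "wz": 0},
    {"gripper": -1, "x": 0.161, "y": 0.45, "z": -0.01, "wx": 0, "wy": 0, "wz": 0},
    {"gripper": -1, "x": 0.166, "y": 0.465, "z": -0.03, "wx": 0, "wy": 0, "wz": 0},
    {"gripper": -1, "x": 0.166, "y": 0.465, "z": -0.06, "wx": 0, "wy": 0, "wz": 0},
    {"gripper": -1, "x": 0.166, "y": 0.465, "z": -0.09, "wx": 0, "wy": 0, "wz": 0},
    {"gripper": -1, "x": 0.166, "y": 0.465, "z": -0.115, "wx": 0, "wy": 0, "wz": 0},
    {"gripper": -1, "x": 0.166, "y": 0.465, "z": -0.13, "wx": 0, "wy": 0, "wz": 0},
    {"gripper": -1, "x": 0.166, "y": 0.465, "z": -0.136, "wx": 0, "wy": 0, "wz": 0},
    {"gripper": -1, "x": 0.166, "y": 0.465, "z": -0.137, "wx": 0, "wy": 0, "wz": 0},
    {"gripper": -1, "x": 0.166, "y": 0.465, "z": -0.137, "wx": 0, "wy": 0, "wz": 0},
  ],
  squeeze=30,
)

```text
clock: 16.88
tcp_pos: [626.3, 251.3, 42.6]
orientation: [0.5, 0.501, 0.5, -0.499]
contact_force: [1.0, 0.8, -3.4]
gripper_width: 55.6
```

```bash
python3 - <<'E'
from h import *
st,r,M=wrist("w6");print(st["clock"],st["tcp_pos"],st["contact_force"],st["gripper_width"])
print(wproj((625,251,10),r,M),wproj((625,251,80),r,M))
E
```

```text
16.875 [626.25565927 251.28513609  42.56814357] [ 0.97721224  0.76445977 -3.4341374 ] 55.584595276687494
[316.66165382 219.98561368] [316.01676224 272.42783143]
```

View pics/w6.png

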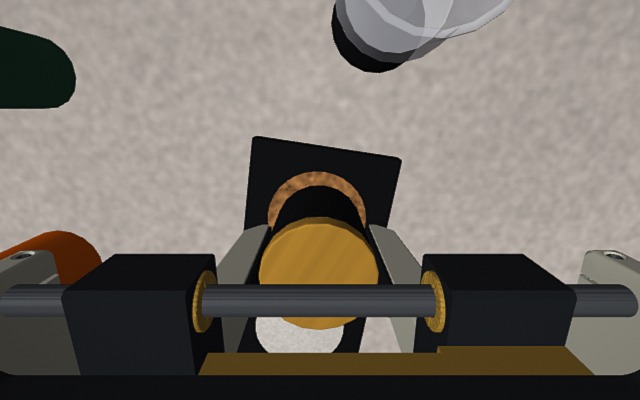

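The black candle is centred over the cork (lid at (318,273)), and goblet b is well clear. I'll lower, release, and go to the diffuser.

Call:
drive_tool(
  moves=[
    {"gripper": -1, "x": -0.001, "y": 0, "z": -0.002, "wx": 0, "wy": 0, "wz": 0},
    {"gripper": -1, "x": -0.001, "y": 0, "z": -0.0035, "wx": 0, "wy": 0, "wz": 0},
    {"gripper": -1, "x": -0.001, "y": 0, "z": -0.0045, "wx": 0, "wy": 0, "wz": 0},
    {"gripper": -1, "x": -0.001, "y": 0, "z": -0.0045, "wx": 0, "wy": 0, "wz": 0},
    {"gripper": 0.5, "x": -0.001, "y": 0, "z": -0.0045, "wx": 0, "wy": 0, "wz": 0},
    {"gripper": 1, "x": -0.001, "y": 0, "z": -0.0045, "wx": 0, "wy": 0, "wz": 0},
    {"gripper": 1, "x": -0.001, "y": 0, "z": -0.0045, "wx": 0, "wy": 0, "wz": 0},
    {"gripper": 1, "x": 0, "y": 0, "z": 0.02, "wx": 0, "wy": 0, "wz": 0},
    {"gripper": 1, "x": 0, "y": 0, "z": 0.07, "wx": 0, "wy": 0, "wz": 0},
    {"gripper": 1, "x": 0, "y": 0, "z": 0.12, "wx": 0, "wy": 0, "wz": 0},
    {"gripper": 1, "x": -0.026, "y": -0.05, "z": 0.137, "wx": 0, "wy": 0, "wz": 0},
    {"gripper": 1, "x": -0.053, "y": -0.1, "z": 0.137, "wx": 0, "wy": 0, "wz": 0},
    {"gripper": 1, "x": -0.08, "y": -0.15, "z": 0.137, "wx": 0, "wy": 0, "wz": 0},
    {"gripper": 1, "x": -0.106, "y": -0.2, "z": 0.137, "wx": 0, "wy": 0, "wz": 0},
    {"gripper": 1, "x": -0.133, "y": -0.25, "z": 0.137, "wx": 0, "wy": 0, "wz": 0},
    {"gripper": 1, "x": -0.158, "y": -0.295, "z": 0.137, "wx": 0, "wy": 0, "wz": 0},
    {"gripper": 1, "x": -0.164, "y": -0.309, "z": 0.137, "wx": 0, "wy": 0, "wz": 0},
    {"gripper": 1, "x": -0.164, "y": -0.309, "z": 0.137, "wx": 0, "wy": 0, "wz": 0},
    {"gripper": 1, "x": -0.164, "y": -0.309, "z": 0.137, "wx": 0, "wy": 0, "wz": 0},
  ],
  squeeze=25,
)

```text
clock: 19.3
tcp_pos: [462.9, -56.1, 178.9]
orientation: [0.501, 0.5, 0.501, -0.498]
contact_force: [-0.3, 1.0, 0.3]
gripper_width: 93.0
```

```bash
python3 - <<'E'
from h import *
from workcell import eyes
st,r,M=wrist("w7");print(st["clock"],st["tcp_pos"],st["contact_force"],st["gripper_width"])
p=wproj((462.5,-58,80),r,M);x,y=p.astype(int)
c,ax,a,mc=blob(r["img"],(x-30,y-30,x+30,y+30),(8,60,50),(25,200,255));print(p,c,ax,ray(c,r,80,M[:3,:3],M[:3,3]))
t=eyes.get_image("top")
c,ax,a,mc=blob(t["img"],(210,170,255,215),(15,165,60),(28,255,255));print("black lid",c,np.array(ax)*2.44,ray(c,t,80))
E
```

```text
19.3 [462.85157514 -56.05151039 178.88413269] [-0.32174573  1.02763582  0.30174179] 93.03511527916558
[317.97383938 195.79129976] [316.52431679 195.12763023] (21.92025375366211, 24.758285522460938) [461.18521972 -57.37692095  80.        ]
black lid [228.09267426 188.52125931] [52.99417816 54.24871033] [623.54339792 248.60778551  80.        ]
```

Call:
drive_tool(
  moves=[
    {"gripper": 1, "x": -0.001, "y": -0.0015, "z": -0.04, "wx": 0, "wy": 0, "wz": 0},
    {"gripper": 1, "x": -0.001, "y": -0.0015, "z": -0.08, "wx": 0, "wy": 0, "wz": 0},
    {"gripper": 1, "x": -0.001, "y": -0.0015, "z": -0.12, "wx": 0, "wy": 0, "wz": 0},
    {"gripper": 1, "x": -0.001, "y": -0.0015, "z": -0.15, "wx": 0, "wy": 0, "wz": 0},
    {"gripper": 1, "x": -0.001, "y": -0.0015, "z": -0.159, "wx": 0, "wy": 0, "wz": 0},
    {"gripper": 1, "x": -0.001, "y": -0.0015, "z": -0.159, "wx": 0, "wy": 0, "wz": 0},
    {"gripper": -1, "x": -0.001, "y": -0.0015, "z": -0.159, "wx": 0, "wy": 0, "wz": 0},
    {"gripper": -1, "x": -0.001, "y": -0.0015, "z": -0.159, "wx": 0, "wy": 0, "wz": 0},
    {"gripper": -1, "x": -0.001, "y": -0.0015, "z": -0.159, "wx": 0, "wy": 0, "wz": 0},
    {"gripper": -1, "x": -0.001, "y": -0.0015, "z": -0.159, "wx": 0, "wy": 0, "wz": 0},
    {"gripper": -1, "x": -0.001, "y": -0.0015, "z": -0.159, "wx": 0, "wy": 0, "wz": 0},
    {"gripper": -1, "x": -0.001, "y": -0.0015, "z": -0.159, "wx": 0, "wy": 0, "wz": 0},
  ],
  squeeze=25,
)

```text
clock: 20.9
tcp_pos: [461.1, -59.6, 19.8]
orientation: [0.5, 0.5, 0.5, -0.5]
contact_force: [0.7, 0.2, 1.4]
gripper_width: 48.9
```

Call:
drive_tool(
  moves=[
    {"gripper": -1, "x": 0, "y": 0, "z": 0.02, "wx": 0, "wy": 0, "wz": 0},
    {"gripper": -1, "x": 0, "y": 0, "z": 0.06, "wx": 0, "wy": 0, "wz": 0},
    {"gripper": -1, "x": 0.01, "y": 0.015, "z": 0.1, "wx": 0, "wy": 0, "wz": 0},
    {"gripper": -1, "x": 0.034, "y": 0.05, "z": 0.11, "wx": 0, "wy": 0, "wz": 0},
    {"gripper": -1, "x": 0.06, "y": 0.088, "z": 0.11, "wx": 0, "wy": 0, "wz": 0},
    {"gripper": -1, "x": 0.086, "y": 0.126, "z": 0.11, "wx": 0, "wy": 0, "wz": 0},
    {"gripper": -1, "x": 0.112, "y": 0.164, "z": 0.11, "wx": 0, "wy": 0, "wz": 0},
    {"gripper": -1, "x": 0.138, "y": 0.202, "z": 0.11, "wx": 0, "wy": 0, "wz": 0},
    {"gripper": -1, "x": 0.15, "y": 0.22, "z": 0.1, "wx": 0, "wy": 0, "wz": 0},
    {"gripper": -1, "x": 0.15, "y": 0.22, "z": 0.07, "wx": 0, "wy": 0, "wz": 0},
    {"gripper": -1, "x": 0.15, "y": 0.22, "z": 0.04, "wx": 0, "wy": 0, "wz": 0},
    {"gripper": -1, "x": 0.15, "y": 0.22, "z": 0.025, "wx": 0, "wy": 0, "wz": 0},
    {"gripper": -1, "x": 0.15, "y": 0.22, "z": 0.018, "wx": 0, "wy": 0, "wz": 0},
    {"gripper": -1, "x": 0.15, "y": 0.22, "z": 0.014, "wx": 0, "wy": 0, "wz": 0},
    {"gripper": -1, "x": 0.15, "y": 0.22, "z": 0.013, "wx": 0, "wy": 0, "wz": 0},
    {"gripper": -1, "x": 0.15, "y": 0.22, "z": 0.013, "wx": 0, "wy": 0, "wz": 0},
  ],
  squeeze=25,
)

```text
clock: 22.9
tcp_pos: [611.1, 160.6, 33.4]
orientation: [0.5, 0.5, 0.5, -0.5]
contact_force: [-0.3, 0.2, -1.5]
gripper_width: 48.9
```

```bash
python3 - <<'E'
from h import *
st,r,M=wrist("w8");print(st["clock"],st["tcp_pos"],st["contact_force"],st["gripper_width"])
print(wproj((612,161.8,10),r,M),wproj((612,161.8,92),r,M))
E
```

```text
22.9 [611.11514526 160.55607492  33.39316781] [-0.30129507  0.17891628 -1.46987069] 48.92741427149541
[319.82759517 222.7090974 ] [320.89815817 296.30088833]
```

View pics/w8.png

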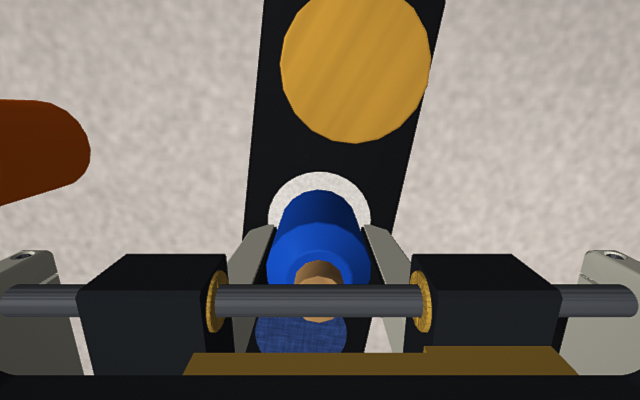

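The diffuser is centred over the white pad (stopper near column 319). I'll lower, release, and go to the green spray.

Call:
drive_tool(
  moves=[
    {"gripper": -1, "x": 0, "y": 0.001, "z": -0.002, "wx": 0, "wy": 0, "wz": 0},
    {"gripper": -1, "x": 0, "y": 0.001, "z": -0.0035, "wx": 0, "wy": 0, "wz": 0},
    {"gripper": -1, "x": 0, "y": 0.001, "z": -0.0035, "wx": 0, "wy": 0, "wz": 0},
    {"gripper": 0.3, "x": 0, "y": 0.001, "z": -0.0035, "wx": 0, "wy": 0, "wz": 0},
    {"gripper": 1, "x": 0, "y": 0.001, "z": -0.0035, "wx": 0, "wy": 0, "wz": 0},
    {"gripper": 1, "x": 0, "y": 0.001, "z": -0.0035, "wx": 0, "wy": 0, "wz": 0},
    {"gripper": 1, "x": 0, "y": 0.001, "z": 0.02, "wx": 0, "wy": 0, "wz": 0},
    {"gripper": 1, "x": 0, "y": 0.001, "z": 0.07, "wx": 0, "wy": 0, "wz": 0},
    {"gripper": 1, "x": 0, "y": 0.001, "z": 0.12, "wx": 0, "wy": 0, "wz": 0},
    {"gripper": 1, "x": -0.03, "y": 0.035, "z": 0.147, "wx": 0, "wy": 0, "wz": 0},
    {"gripper": 1, "x": -0.065, "y": 0.075, "z": 0.147, "wx": 0, "wy": 0, "wz": 0},
    {"gripper": 1, "x": -0.1, "y": 0.116, "z": 0.147, "wx": 0, "wy": 0, "wz": 0},
    {"gripper": 1, "x": -0.135, "y": 0.156, "z": 0.147, "wx": 0, "wy": 0, "wz": 0},
    {"gripper": 1, "x": -0.16, "y": 0.186, "z": 0.147, "wx": 0, "wy": 0, "wz": 0},
    {"gripper": 1, "x": -0.16, "y": 0.186, "z": 0.147, "wx": 0, "wy": 0, "wz": 0},
    {"gripper": 1, "x": -0.16, "y": 0.186, "z": 0.147, "wx": 0, "wy": 0, "wz": 0},
  ],
  squeeze=25,
)

```text
clock: 24.95
tcp_pos: [451.6, 345.3, 179.5]
orientation: [-0.5, -0.5, -0.499, 0.5]
contact_force: [0.9, -0.3, 0.6]
gripper_width: 93.1
```

```bash
python3 - <<'E'
from h import *
from workcell import eyes
st,r,M=wrist("w9");print(st["clock"],st["tcp_pos"],st["contact_force"],st["gripper_width"])
print(wproj((450.5,346.5,110),r,M),wproj((450.5,346.5,78),r,M))
c,ax,a,mc=blob(r["img"],(240,90,400,235),(65,80,10),(95,255,255));print("green",c,ax)
t=eyes.get_image("top")
c,ax,a,mc=blob(t["img"],(250,180,285,214),(8,60,60),(25,180,255));print("stopper",c,np.array(ax)*2.41,ray(c,t,90))
E
```

```text
24.95 [451.62497369 345.31983613 179.50840969] [ 0.91538444 -0.32775481  0.59341045] 93.06000464830238
[317.0894098  201.94520733] [317.22456177 191.41676692]
green [315.51449585 185.85797119] (40.8904914855957, 63.231910705566406)
stopper [262.87340355 194.14943218] [18.10617259 19.40681864] [609.67904408 160.96003282  90.        ]
```

View pics/w9.png

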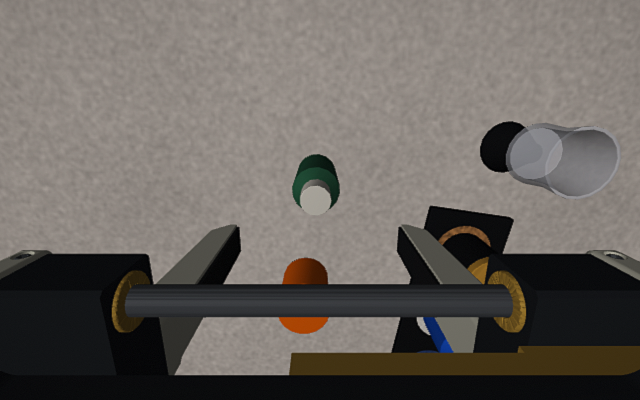

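The cap is at (315.5,198.5), so the green bottle is near (449.5,349). The goblet is far off to the right. I'll grip it.

Call:
drive_tool(
  moves=[
    {"gripper": 1, "x": -0.0015, "y": 0.0035, "z": -0.04, "wx": 0, "wy": 0, "wz": 0},
    {"gripper": 1, "x": -0.0015, "y": 0.0035, "z": -0.08, "wx": 0, "wy": 0, "wz": 0},
    {"gripper": 1, "x": -0.0015, "y": 0.0035, "z": -0.12, "wx": 0, "wy": 0, "wz": 0},
    {"gripper": 1, "x": -0.0015, "y": 0.0035, "z": -0.139, "wx": 0, "wy": 0, "wz": 0},
    {"gripper": 1, "x": -0.0015, "y": 0.0035, "z": -0.139, "wx": 0, "wy": 0, "wz": 0},
    {"gripper": 1, "x": -0.0015, "y": 0.0035, "z": -0.139, "wx": 0, "wy": 0, "wz": 0},
    {"gripper": -1, "x": -0.0015, "y": 0.0035, "z": -0.139, "wx": 0, "wy": 0, "wz": 0},
    {"gripper": -1, "x": -0.0015, "y": 0.0035, "z": -0.139, "wx": 0, "wy": 0, "wz": 0},
    {"gripper": -1, "x": -0.0015, "y": 0.0035, "z": -0.139, "wx": 0, "wy": 0, "wz": 0},
    {"gripper": -1, "x": -0.0015, "y": 0.0035, "z": -0.139, "wx": 0, "wy": 0, "wz": 0},
    {"gripper": -1, "x": -0.0015, "y": 0.0035, "z": -0.139, "wx": 0, "wy": 0, "wz": 0},
    {"gripper": -1, "x": -0.0015, "y": 0.0035, "z": -0.139, "wx": 0, "wy": 0, "wz": 0},
  ],
  squeeze=25,
)

```text
clock: 26.55
tcp_pos: [449.1, 350.0, 40.6]
orientation: [0.5, 0.5, 0.5, -0.5]
contact_force: [0.6, -0.5, 0.3]
gripper_width: 43.8
```

Call:
drive_tool(
  moves=[
    {"gripper": -1, "x": 0, "y": 0, "z": 0.02, "wx": 0, "wy": 0, "wz": 0},
    {"gripper": -1, "x": 0, "y": 0, "z": 0.06, "wx": 0, "wy": 0, "wz": 0},
    {"gripper": -1, "x": 0, "y": 0, "z": 0.1, "wx": 0, "wy": 0, "wz": 0},
    {"gripper": -1, "x": 0.01, "y": -0.02, "z": 0.125, "wx": 0, "wy": 0, "wz": 0},
    {"gripper": -1, "x": 0.03, "y": -0.055, "z": 0.125, "wx": 0, "wy": 0, "wz": 0},
    {"gripper": -1, "x": 0.051, "y": -0.095, "z": 0.125, "wx": 0, "wy": 0, "wz": 0},
    {"gripper": -1, "x": 0.075, "y": -0.14, "z": 0.125, "wx": 0, "wy": 0, "wz": 0},
    {"gripper": -1, "x": 0.1, "y": -0.185, "z": 0.125, "wx": 0, "wy": 0, "wz": 0},
    {"gripper": -1, "x": 0.124, "y": -0.23, "z": 0.125, "wx": 0, "wy": 0, "wz": 0},
    {"gripper": -1, "x": 0.142, "y": -0.264, "z": 0.12, "wx": 0, "wy": 0, "wz": 0},
    {"gripper": -1, "x": 0.149, "y": -0.276, "z": 0.105, "wx": 0, "wy": 0, "wz": 0},
    {"gripper": -1, "x": 0.149, "y": -0.276, "z": 0.08, "wx": 0, "wy": 0, "wz": 0},
    {"gripper": -1, "x": 0.149, "y": -0.276, "z": 0.05, "wx": 0, "wy": 0, "wz": 0},
    {"gripper": -1, "x": 0.149, "y": -0.276, "z": 0.03, "wx": 0, "wy": 0, "wz": 0},
    {"gripper": -1, "x": 0.149, "y": -0.276, "z": 0.02, "wx": 0, "wy": 0, "wz": 0},
    {"gripper": -1, "x": 0.149, "y": -0.276, "z": 0.015, "wx": 0, "wy": 0, "wz": 0},
    {"gripper": -1, "x": 0.149, "y": -0.276, "z": 0.013, "wx": 0, "wy": 0, "wz": 0},
    {"gripper": -1, "x": 0.149, "y": -0.276, "z": 0.013, "wx": 0, "wy": 0, "wz": 0},
  ],
  squeeze=25,
)

```text
clock: 28.8
tcp_pos: [598.5, 74.2, 54.2]
orientation: [0.5, 0.5, 0.5, -0.5]
contact_force: [0.5, 0.2, -2.4]
gripper_width: 43.7
```

```bash
python3 - <<'E'
from h import *
st,r,M=wrist("w10");print(st["clock"],st["tcp_pos"],st["contact_force"],st["gripper_width"])
print(wproj((598.5,73,10),r,M),wproj((598.5,73,123),r,M))
E
```

```text
28.8 [598.48390427  74.15912582  54.16346545] [ 0.48289868  0.19958893 -2.42586834] 43.668696407762766
[318.50677472 215.45187282] [318.7569635  318.15995294]
```

View pics/w10.png

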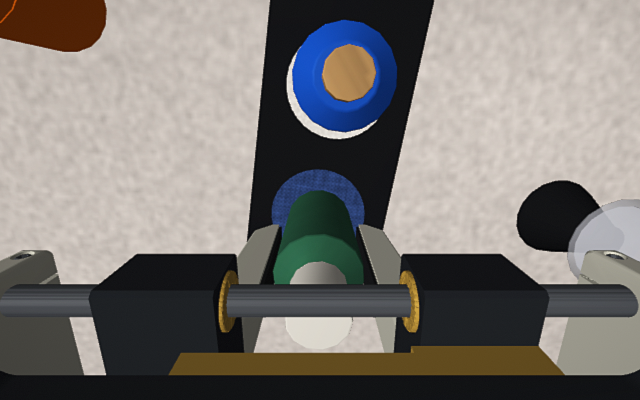

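The green spray is centred (bottle column 319, pad 318.5). I'll lower, release, and retreat.

Call:
drive_tool(
  moves=[
    {"gripper": -1, "x": 0, "y": 0, "z": -0.002, "wx": 0, "wy": 0, "wz": 0},
    {"gripper": -1, "x": 0, "y": 0, "z": -0.0035, "wx": 0, "wy": 0, "wz": 0},
    {"gripper": -1, "x": 0, "y": 0, "z": -0.0035, "wx": 0, "wy": 0, "wz": 0},
    {"gripper": 0.2, "x": 0, "y": 0, "z": -0.0035, "wx": 0, "wy": 0, "wz": 0},
    {"gripper": 1, "x": 0, "y": 0, "z": -0.0035, "wx": 0, "wy": 0, "wz": 0},
    {"gripper": 1, "x": 0, "y": 0, "z": -0.0035, "wx": 0, "wy": 0, "wz": 0},
    {"gripper": 1, "x": 0, "y": 0, "z": 0.02, "wx": 0, "wy": 0, "wz": 0},
    {"gripper": 1, "x": 0, "y": 0, "z": 0.07, "wx": 0, "wy": 0, "wz": 0},
    {"gripper": 1, "x": 0, "y": 0, "z": 0.12, "wx": 0, "wy": 0, "wz": 0},
    {"gripper": 1, "x": -0.05, "y": 0, "z": 0.14, "wx": 0, "wy": 0, "wz": 0},
    {"gripper": 1, "x": -0.1, "y": -0.03, "z": 0.14, "wx": 0, "wy": 0, "wz": 0},
    {"gripper": 1, "x": -0.145, "y": -0.06, "z": 0.14, "wx": 0, "wy": 0, "wz": 0},
    {"gripper": 1, "x": -0.145, "y": -0.06, "z": 0.14, "wx": 0, "wy": 0, "wz": 0},
    {"gripper": 1, "x": -0.145, "y": -0.06, "z": 0.14, "wx": 0, "wy": 0, "wz": 0},
  ],
  squeeze=25,
)

```text
clock: 30.6
tcp_pos: [454.1, 14.3, 194.1]
orientation: [0.5, 0.501, 0.5, -0.499]
contact_force: [0.4, 0.1, -0.1]
gripper_width: 93.0
```

```bash
python3 - <<'E'
from h import *
from workcell import eyes,arm
import pickle
print(arm.get_state()["clock"]);d=pickle.load(open("im0.pkl","rb"))
t=eyes.get_image("top");s=eyes.get_image("scene")
for n,b,lo,hi,z,q in(("amber",(362,192,410,230),(0,0,0),(179,255,28),120,(591,-126.6)),("black",(210,170,255,215),(15,165,60),(28,255,255),80,(625,251)),("diff",(250,180,285,214),(8,60,60),(25,180,255),90,(612,161.8))):
    c,ax,a,m=blob(t["img"],b,lo,hi);p=ray(c,t,z)[:2];print(n,c.round(1),(p-q).round(1),"scene pred",proj((*q,z),s).round(1))
print("top pred green cap",proj((598.5,73,120),t),"white lid",proj((604.5,-215.8,80),t),"scene:",proj((598.5,73,120),s),proj((604.5,-215.8,80),s))
for n,b in(("orange",(225,248,262,284)),("ga",(285,105,325,150)),("gb",(155,152,205,195))):
    print(n,np.abs(t["img"][b[1]:b[3],b[0]:b[2]].astype(int)-d["top"]["img"][b[1]:b[3],b[0]:b[2]]).mean())
a=cv2.resize(t["img"][160:240,200:440],None,fx=3.3,fy=3.3);b=cv2.resize(s["img"][130:310,230:426],None,fx=1.8,fy=1.8)
b=cv2.resize(s["img"][135:310,225:485],None,fx=1.9,fy=1.9)
o=np.zeros((600,800,3),np.uint8);o[:a.shape[0],:a.shape[1]]=a;o[265:265+b.shape[0],:b.shape[1]]=b[:335]
cv2.imwrite("pics/fin.png",cv2.convertScaleAbs(o[:,:,::-1],alpha=1.6))
E
```

```text
30.6
amber [384.3 202.7] [-1.1 -3.8] scene pred [281.  148.6]
black [228.1 188.5] [-1.5 -2.4] scene pred [368.6 261.8]
diff [262.9 194.1] [-2.3 -0.8] scene pred [346.9 230.3]
top pred green cap [297.98071736 197.95668053] white lid [417.0718252  198.75176787] scene: [327.39435153 195.66903068] [258.79078928 144.13965727]
orange 6.31056056056056
ga 7.033703703703703
gb 6.857364341085272
```

View pics/fin.png

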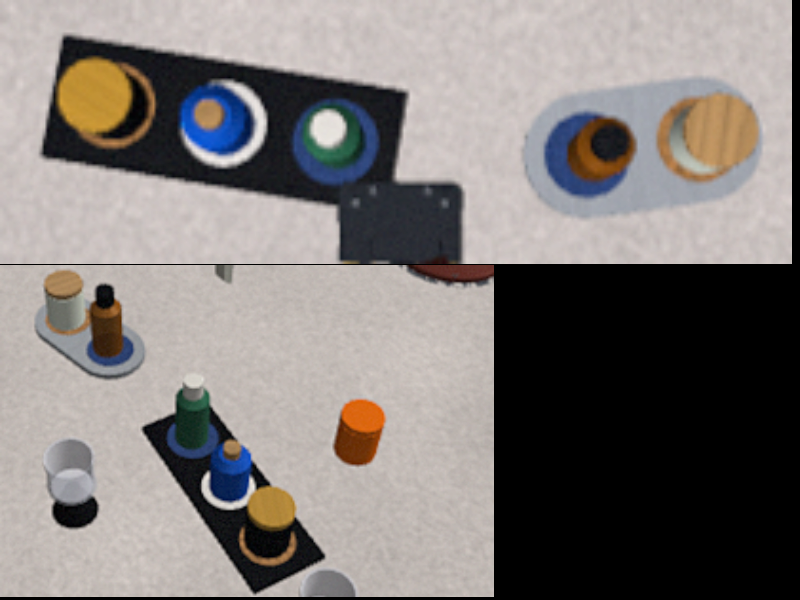

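All five stand upright on the right pads. Green cap at (299,199) against a predicted (298,198), white lid at (417.9,199.7) against (417.1,198.8). Handing in.

```bash
python3 -c "
from workcell import arm
print(arm.job_done())"
```

```text
the job is handed in; nothing more can be done
None
```

Both gift sets are made up, and I handed the job in at about 31 s of the 134 s allowed. `job_done()` gives no verdict, so what follows is my own measurement.

- **Steel tray:** the amber spray is on the blue pad and the white candle is on the cork pad.
- **Black tray:** the green spray is on the blue pad, the black candle is on the cork pad and the blue diffuser is on the white pad.

**Last checks:** Top and scene views after release show all five upright and the gripper clear. In the top view each is within about 4 mm of its pad centre, against the 12 mm allowed; amber is the worst, 3.8 mm off in y. The green spray and white candle figures (2 to 3 mm) were read by eye from the crop.

**Orange candle and goblets:** I compared their patches in the top view before and after. All three changed by a similar small amount (6 to 7 grey levels), which I took to be image noise without measuring a baseline. I did not measure their final positions. No move came near them.

**Failed or disagreed:**
- The first move call was refused because it left out some keys; nothing moved.
- The top and scene cameras differed by 2 to 4 mm in places, within the stated calibration except for the white candle; I used in-between values.
- One top-view mask for the white candle's lid also caught the cork, so I re-read the lid from the crop.

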